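# Park the counterweighted hold-down arm and slide a sample block home

### The arm

A 7-joint arm with a two-finger parallel gripper is mounted at the origin on a cart in front of the work surface, level with it; the furniture and walls round the work are solid. World frame = base frame: x ahead of the robot, y to its left, z up, the work surface at z = 0. Lengths are in m, angles in rad, forces in N, time in s.
With the tool pointing down it reaches from about 0.4 to 0.85 m from the base axis. Payload 10.4 kg.
Tool frame: the origin (TCP) lies midway between the tips of the shut fingers; the grasp point (between the pads) lies 19 mm behind it (manip.pinch_z is the distance from the TCP to the grasp point, in m); y points along the fingers, x is the direction in which the jaws open and shut, and the axes are right-handed (so a half turn about y gives the same grasp; the last joint's range is limited). The gripper opens to 85 mm and grips with 20 to 120 N. Pads are 22 mm wide; open, the fingers measure 114 mm over their backs; the gripper's body (76 mm by 85 mm) begins 54 mm behind the grasp point. The pads swing forward as they close: fully open they stand 13 mm farther back than shut.
Start: joints at [-1.341, 0.332, -0.065, 1.46, 0.022, 1.35, -0.088], TCP at [0.156, 0.605, 0.231] pointing down, gripper open.
Joint ranges: [-2.6, 2.6], [-0.5, 2.12], [-1.47, 1.34], [0.16, 2.42], [-1.27, 4.41], [0.06, 2.06], [-2.6, 2.6]. Speed limits (rad/s): [2.22, 2.22, 2.79, 2.79, 3.14, 3.14, 3.14].

### API

Orientations are given as a unit quaternion [x, y, z, w].
In Python, from workcell import manip gives the robot as it stands.
- The arm moves only by the shell command python3 -m pendant 'ROWS' [OPENING] [FORCE]. ROWS is a JSON object of lists of equal length, an entry for each row: "offset": the shift along the tool's x, y, z scaled (see below), a list of three; "turn": the turn, a rotation vector about the tool's x, y, z scaled (see below), a list of three. A call has 1 to 12 rows; each row is the pose to reach, as a shift and turn from the pose measured when the call began, along the tool's axes at that moment; what a row does not reach only later rows make up. The controller multiplies each number of a shift by 200 mm and each number of a turn by 45 degrees. A row lasts 1/8 s, in which the tool goes at most 62.5 mm and 10.7 degrees, less where a joint would pass 70% of its speed; a pose out of reach is approached as far as the arm can. A call with a number of a shift or a turn outside -1 to 1 is refused whole. A call with a gripper value outside its range is refused whole. OPENING is the opening in per cent of the stroke, from 0 (shut) to 100 (fully open), set as the call begins (- or left out, the last holds). The fingers move at their own pace and stop on an object; FORCE is the grip in N (left out, the last holds). Time passes only in rows, so rows that repeat a pose let the fingers close. It gives the time, the measured TCP pose, the force and the opening at its end, in the units of the state.
- manip.get_obs(): the state, without advancing time (a new reading comes with each control period).
- manip.camera(name): name is "side" or "top"; returns (picture, depth): 384x512x3 uint8, red, green, blue; 384x512 float32, m along the optical axis (not along the pixel's ray), 0 where there is no reading.
- manip.camera_model(name): a dict with "intrinsics" (3x3 intrinsics, pixels), "k1" (the pictures are not rectified: a ray, as slopes to the right and down, at radius r is drawn at 1 + k1 r^2 times it, then the intrinsics apply), "R" (3x3) and "t" (3): a world point X has camera coordinates R X + t. Camera axes: x right, y down, z forward; pixel columns grow to the right and rows downward; lengths in m; the calibration is good to about 2 mm. A picture is of the moment at which its call begins. camera_model takes no time and is no camera call.
- manip.hand_in(): hands the job in, once; it reports no verdict.
The state is a dict: "clock": time; "joint_pos": joint angles; "joint_velocities": joint speeds; "tau": joint torques, N m; "position": TCP position; "ee_rot": TCP orientation; "ft_force": force on the tool from outside, world axes, zero at the start; "torque": the same for the moment, N m; "grip_width": opening from 0.0 (shut) to 1.0 (fully open).
Only numpy, scipy, OpenCV 4.12 (cv2) and the standard library are available. Lean on these libraries where they do the work, as an engineer would, in place of code of your own. Each camera call takes 0.05 s, during which the arm holds its last target. There are 200 camera calls.

### The job

Load the test fixture, using the fingertips only: push the hold-down arm up by its red grip bar, past its balance point, so that it stays raised on its rear buffer. Then push the orange block along its lane, without lifting it, until it sits fully home against the steel end stop. Leave the other blocks and the brass weight alone.

Things in the scene. Friction and masses are not known exactly. Their poses are not given: they have to be found in the camera images.
- fixture: Grey-painted test fixture, fixed to the bench. Origin on the bench top below the middle of the nest, where the orange block's centre is when home. x runs along the lane to the end stop, y left to the arm's posts, z up. Base plates 16 mm high: lane plate x -175 to 60, y -45 to 45 mm; post plate x -50 to 50, y 45 to 259 mm; nothing below the grip bar at y < -45 mm.
- lane_mouth (a point): Near end of the lane, on the plate at z 16 mm, (-165, 0, 16) mm in the fixture frame. Two steel guides 33 mm apart (each 10 mm wide) run from here to the end stop; their tops are at z 24 mm.
- end_stop (a point): Middle of the steel end stop's face, (20, 0, 26) mm in the fixture frame; the stop is 54 mm wide, its top at z 36 mm.
- hold_arm (a joint): Arm angle about the axle (parallel to fixture x). 0: lowered, level, pointing to fixture -y, its rubber foot in the nest in the block's way. Grows as the free end rises; 1.83: leaning back on the rear buffer. It balances near 0.9: below, it falls back to 0; above, it goes on by itself to 1.83 and stays. Lifting the grip bar takes about 1.5 N; damped, it swings over in 1 to 2 s.
- axle (a point): Centre of the axle, (0, 160, 95) mm in the fixture frame, between two posts at x -29 to 29, y 138 to 182 mm, tops at z 117 mm. With the arm raised, its foot (24 mm wide) points back over the fixture and ends at about y 130, z 270 mm.
- grip_bar (a point): Middle of the red round grip bar across the arm's free end: 16 mm thick, 100 mm long, parallel to fixture x, 235 mm from the axle. Lowered, it is 95 mm above the bench, free below and on its outer (-y) side; raised, about 322 mm. The beam (20 mm deep, 22 mm wide) begins 27 mm inward of it; a 12 mm rod joins them.
- sample_block: Orange plastic block in the lane, 40 mm along the lane, 30 mm wide, 22 mm high; origin at the centre of its underside, which slides on the plate at z 16 mm in the fixture frame (top at z 38 mm, 14 mm above the guides). Starts 65 to 100 mm before home; home is fixture x = 0, front face on the end stop.
- white_block: Stepped white block, 30 x 52 x 24 mm, standing on the bench to the right of the lane; leave alone.
- steel_block: Ground steel block, 20 x 45 x 20 mm, on the bench beyond the end stop, to the right; leave alone.
- brass_weight: Brass knob weight, 24 mm wide, 39 mm high, on the bench in front of the posts, left of the lane; leave alone.

How it is judged:
On the way, in this order (a step that is already met when the one before it is completed fails the run):
1. the hold-down arm is raised past its balance point and rests on its rear buffer, before the block is home (value of joint hold_arm above 1.7 rad and x of sample_block in the frame of fixture below -0.02 m), for 0.2 s.
2. the orange block is pushed home against the end stop, with the arm still raised (value of joint hold_arm above 1.7 rad and x of sample_block in the frame of fixture above -0.003 m), for 0.2 s.
At the end, for the whole second after the job is handed in: The arm stays raised by itself on its rear buffer (angle above 1.7 rad, still), and the orange block lies flat and at rest in the lane within 3 mm of the end stop (all of step 2 and velocity of joint hold_arm between -0.05 and 0.05 rad/s and x of sample_block in the frame of fixture below 0.003 m and y of sample_block in the frame of fixture between -0.004 and 0.004 m and angle between sample_block's own z axis and vertical below 0.06 rad and linear speed of sample_block below 0.01 m/s); the robot touches nothing.
It fails at once if the orange block is lifted more than 8 mm off the lane plate (z of sample_block in the frame of fixture above 0.024 m).
It fails at once if the white block, the small steel block or the brass weight is moved more than 15 mm (distance of any of white_block, steel_block, brass_weight from where it was at the start of the episode above 0.015 m).
It also fails if it takes over 48 s, if anything falls off the work surface, if the arm or the gripper's body presses on something with over 40 N, if the wrist force passes 120 N, or if a joint passes its speed limit or range.

## Working session

There is one attempt and no reset: what is moved stays moved. The work goes in short steps, Python scripts to look and compute and a shell command to move; the robot and the scene stay as the last step left them, time stands still between calls to the robot, and variables do not carry over. Pictures are saved under pics/ and viewed, about 8 in all and at most 12, crops included, and the job is handed in when it is done.

```bash
mkdir -p pics; ls; python3 - <<'E'
from workcell import manip
import cv2,numpy as np
o=manip.get_obs()
for k in o: print(k,np.round(o[k],4))
for n in("top","side"):
    im,d=manip.camera(n); m=manip.camera_model(n); print(n,m)
    cv2.imwrite(f"pics/{n}0.png",im[:,:,::-1]); np.savez(f"pics/{n}0.npz",im=im,d=d)
E
```

```text
pics
clock 0.0
joint_pos [-1.3406  0.3329 -0.0647  1.4609  0.0216  1.3499 -0.0885]
joint_velocities [ 0.0008  0.0002 -0.0006 -0.0001 -0.0003 -0.0008 -0.0003]
tau [-7.00000e-04 -6.25449e+01  4.80000e-02 -3.91617e+01  1.59000e-02
  9.70000e-03 -0.00000e+00]
position [0.1562 0.6048 0.2305]
ee_rot [ 0.5594  0.4326 -0.4334 -0.5587]
ft_force [ 0.8514 -0.0483 -0.4865]
torque [-0.0058 -0.0155 -0.0094]
grip_width 0.9967
top {'intrinsics': array([[445.93750305,   0.        , 262.63904157],
       [  0.        , 445.93750305, 189.16900538],
       [  0.        ,   0.        ,   1.        ]]), 'k1': -0.05270903668808712, 'R': array([[-0.03770623, -0.9992793 ,  0.00437195],
       [-0.972357  ,  0.03568077, -0.23075691],
       [ 0.23043461, -0.01295207, -0.97300161]]), 't': array([0.22005095, 0.57795285, 0.79483421])}
side {'intrinsics': array([[497.10494804,   0.        , 251.88012133],
       [  0.        , 497.10494804, 182.95865582],
       [  0.        ,   0.        ,   1.        ]]), 'k1': -0.13689480223884637, 'R': array([[-0.90920513, -0.41624073, -0.00947051],
       [-0.24369621,  0.55047938, -0.79848895],
       [ 0.33757695, -0.72368232, -0.60193497]]), 't': array([0.5925741 , 0.11474033, 0.85324181])}
```

View both.

View pics/top0.png

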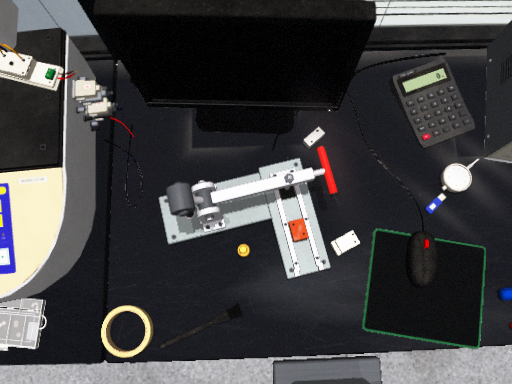

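View pics/side0.png

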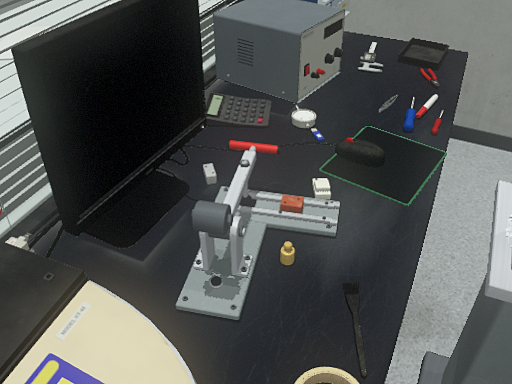

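Top view: red bar from (320,148) to (336,192), orange block at (298,229), lane running down-right; white block (345,242), steel (314,136), brass (243,250). The side view agrees.

```bash
cat > h.py <<'E'
import numpy as np,cv2
from workcell import manip
from scipy.spatial.transform import Rotation as Ro
def ray(n,uv,z):
    m=manip.camera_model(n);K=m['intrinsics']
    uv=np.atleast_2d(np.array(uv,float))
    p=cv2.undistortPoints(uv.reshape(-1,1,2),K,np.array([m['k1'],0,0,0,0.])).reshape(-1,2)
    d=np.c_[p,np.ones(len(p))]@m['R']; c=-m['R'].T@m['t']
    return c+d*((z-c[2])/d[:,2])[:,None]
def mask(im,lo,hi,smin=150,vmin=60):
    h=cv2.cvtColor(im,cv2.COLOR_RGB2HSV); H=h[...,0]
    s=(H>=lo)&(H<=hi) if lo<=hi else (H>=lo)|(H<=hi)
    return (s&(h[...,1]>smin)&(h[...,2]>vmin)).astype(np.uint8)
def blobs(m,amin=40):
    cs,_=cv2.findContours(m,cv2.RETR_EXTERNAL,cv2.CHAIN_APPROX_NONE)
    return [c for c in cs if cv2.contourArea(c)>amin]
E
python3 - <<'E'
from h import *
for n in("top","side"):
    im=np.load(f'pics/{n}0.npz')['im']
    h=cv2.cvtColor(im,cv2.COLOR_RGB2HSV)
    for c in blobs(mask(im,172,14)):
        r=cv2.minAreaRect(c);u,v=map(int,r[0])
        if not(200<u<400 and 120<v<300):continue
        b=cv2.boxPoints(r); bar=(n=="top" and v<200) or (n=="side" and v<175)
        z=.095 if bar else .038
        print(n,np.round(r[0],1),np.round(r[1],1),h[v,u],'\n',np.round(ray(n,[r[0],*b],z),4).tolist())
# plate corners (lane plate near end, post plate far end) in top view at z=.016
P=[[161,198],[171,243],[289,278],[329,267]]
print(np.round(ray("top",P,.016),4))
for nm,uv,z in(("white",[345,242],.024),("steel",[314,136],.02),("brass",[243,250],.035)):print(nm,np.round(ray("top",uv,z),3))
print(Ro.from_quat(manip.get_obs()['ee_rot']).as_matrix().round(3))
E
```

```text
top [298.  229.6] [20.3 15.5] [  8 171 238] 
 [[0.5086, 0.1318, 0.038], [0.5248, 0.1509, 0.038], [0.5318, 0.121, 0.038], [0.4926, 0.1127, 0.038], [0.4858, 0.1424, 0.038]]
top [326.6 169.6] [48.9  8.4] [  1 211 253] 
 [[0.6128, 0.0765, 0.095], [0.6576, 0.0945, 0.095], [0.662, 0.0787, 0.095], [0.5689, 0.0588, 0.095], [0.5648, 0.0743, 0.095]]
side [287.5 201. ] [10. 13.] [  7 155 186] 
 [[0.5177, 0.1357, 0.038], [0.534, 0.1269, 0.038], [0.512, 0.1172, 0.038], [0.5018, 0.1443, 0.038], [0.5232, 0.1538, 0.038]]
side [252.8 146.6] [48.1  8.9] [175   8 192] 
 [[0.6144, 0.0751, 0.095], [0.6547, 0.0988, 0.095], [0.6671, 0.0698, 0.095], [0.5739, 0.051, 0.095], [0.5641, 0.08, 0.095]]
[[0.5869 0.4061 0.016 ]
 [0.4941 0.3848 0.016 ]
 [0.4169 0.1528 0.016 ]
 [0.4351 0.0727 0.016 ]]
white [[0.482 0.039 0.024]]
steel [[0.708 0.085 0.02 ]]
brass [[0.473 0.241 0.035]]
[[ 0.25  -0.    -0.968]
 [ 0.968 -0.001  0.25 ]
 [-0.001 -1.    -0.   ]]
```

```bash
python3 - <<'E'
import cv2
im=cv2.imread('pics/top0.png')[110:300,140:380]
cv2.imwrite('pics/crop.png',cv2.resize(im,None,fx=3.1,fy=3.1,interpolation=cv2.INTER_CUBIC))
E
```

```text
(no output)
```

View pics/crop.png

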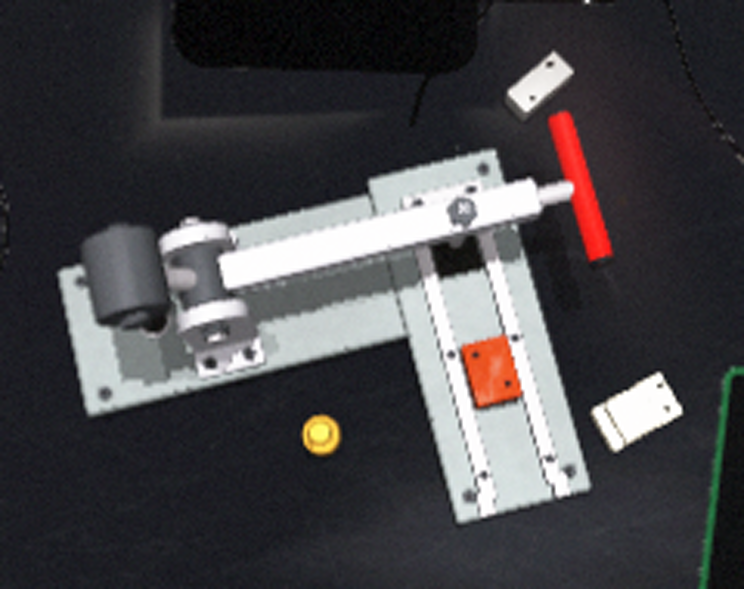

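Bar centre (0.613, 0.076) and the lane-plate corners both put the fixture origin at about (0.597, 0.150), yaw about 12.5°. The block is then at fixture x ≈ -0.090, y ≈ 0.001, inside the stated range. My plan is to shut the fingers, tilt them 45° inward and downward, hook them under the bar left of its rod, and translate along the bar's arc.

```bash
cat >> h.py <<'E'
yaw=np.radians(12.5); O=np.array([.5968,.150,0])
F=Ro.from_euler('z',yaw).as_matrix()
def tool(a):  # fingers pointing down, tilted a deg toward fixture +y; tool z = -fixture x
    a=np.radians(a); f=np.array([0,np.sin(a),-np.cos(a)]); z=np.array([-1.,0,0])
    return F@np.c_[np.cross(f,z),f,z]
def plan(*wps): # (fixture mm point, tilt or None=keep)
    o=manip.get_obs(); R0=Ro.from_quat(o['ee_rot']).as_matrix(); p0=np.array(o['position'])
    print('t',round(float(o['clock']),2),'fix mm',((p0-O)@F*1e3).round(1),'F',np.round(o['ft_force'],1))
    for p,a in wps:
        w=O+F@(np.array(p)/1e3); R=R0 if a is None else tool(a)
        print(p,a,w.round(3),'off',(R0.T@(w-p0)/.2).round(3).tolist(),'turn',(Ro.from_matrix(R0.T@R).as_rotvec()/np.radians(45)).round(3).tolist(),'|d|mm',(1e3*np.linalg.norm(w-p0)).round())
E
python3 - <<'E'
from h import *
plan(((-230,240,240),0),((-200,130,240),0),((-140,40,240),0))
E
```

```text
t 0.1 fix mm [-331.7  539.4  230.6] F [0.5 0.1 0.4]
(-230, 240, 240) 0 [0.32  0.335 0.24 ] off [-1.103, -0.045, -1.132] turn [-0.0, -0.6, -0.002] |d|mm 316.0
(-200, 130, 240) 0 [0.373 0.234 0.24 ] off [-1.525, -0.045, -1.516] turn [-0.0, -0.6, -0.002] |d|mm 430.0
(-140, 40, 240) 0 [0.451 0.159 0.24 ] off [-1.79, -0.045, -1.987] turn [-0.0, -0.6, -0.002] |d|mm 535.0
```

```bash
python3 -m pendant '{"offset":[[-0.2,0,-0.2],[-0.4,-0.03,-0.4],[-0.6,-0.05,-0.6],[-0.8,-0.05,-0.8],[-1,-0.05,-1],[-1,-0.05,-1]],"turn":[[0,-0.15,0],[0,-0.3,0],[0,-0.45,0],[0,-0.6,0],[0,-0.6,0],[0,-0.6,0]]}' 0 30; python3 - <<'E'
from h import *
plan(((-200,130,240),0),((-130,40,240),0),((-80,-80,240),20),((-28,-170,180),45))
E
```

```text
clock: 0.85
position: [0.3025, 0.3575, 0.241]
ee_rot: [-0.445, -0.55, 0.55, 0.444]
ft_force: [-0.1, 1.0, 0.6]
grip_width: 0.0
t 0.85 fix mm [-242.4  266.3  241. ] F [-0.1  1.   0.6]
(-200, 130, 240) 0 [0.373 0.234 0.24 ] off [-0.68, 0.006, -0.217] turn [-0.0, -0.008, -0.002] |d|mm 143.0
(-130, 40, 240) 0 [0.461 0.161 0.24 ] off [-1.128, 0.007, -0.57] turn [-0.0, -0.008, -0.002] |d|mm 253.0
(-80, -80, 240) 20 [0.536 0.055 0.24 ] off [-1.726, 0.008, -0.824] turn [0.001, -0.008, -0.447] |d|mm 382.0
(-28, -170, 180) 45 [ 0.606 -0.022  0.18 ] off [-2.174, 0.308, -1.087] turn [0.003, -0.008, -1.002] |d|mm 490.0
```

```bash
python3 -m pendant '{"offset":[[-0.25,0,-0.1],[-0.5,0,-0.2],[-0.75,0,-0.3],[-1,0,-0.45],[-1,0,-0.45]],"turn":[[0,0,0],[0,0,0],[0,0,0],[0,0,0],[0,0,0]]}'; python3 - <<'E'
from h import *
print(manip.get_obs()['joint_pos'])
plan(((-80,-80,240),20),((-40,-130,220),30))
E
```

```text
clock: 1.48
position: [0.4345, 0.1777, 0.2412]
ee_rot: [-0.447, -0.548, 0.549, 0.445]
ft_force: [-0.1, 1.0, -0.5]
grip_width: -0.0
[-0.79638033 -0.03263916  0.30440572  1.85364474  0.0126338   1.31973633
  1.2810048 ]
t 1.48 fix mm [-152.4   62.2  241.2] F [-0.1  1.  -0.5]
(-80, -80, 240) 20 [0.536 0.055 0.24 ] off [-0.706, 0.008, -0.371] turn [0.003, -0.016, -0.448] |d|mm 160.0
(-40, -130, 220) 30 [0.586 0.014 0.22 ] off [-0.953, 0.108, -0.574] turn [0.004, -0.016, -0.67] |d|mm 224.0
```

```bash
python3 -m pendant '{"offset":[[-0.22,0,-0.12],[-0.45,0,-0.24],[-0.7,0,-0.36],[-0.95,0.05,-0.5],[-0.95,0.1,-0.57],[-0.95,0.1,-0.57]],"turn":[[0,-0.01,-0.15],[0,-0.01,-0.3],[0,-0.01,-0.45],[0,-0.01,-0.57],[0,-0.01,-0.67],[0,-0.01,-0.67]]}'; python3 - <<'E'
from h import *
print(manip.get_obs()['joint_pos'])
plan(((-28,-148,180),45),((-28,-148,100),45))
E
```

```text
clock: 2.22
position: [0.5847, 0.0148, 0.2189]
ee_rot: [0.286, 0.645, -0.417, -0.573]
ft_force: [-1.0, -0.0, 0.3]
grip_width: 0.005
[-0.28559116  0.44729225  0.61022811  1.52297425 -0.69636532  1.56137493
  2.21458535]
t 2.23 fix mm [ -41.1 -129.3  218.9] F [-1.  -0.   0.3]
(-28, -148, 180) 45 [ 0.601 -0.001  0.18 ] off [-0.178, 0.122, -0.067] turn [0.002, -0.009, -0.333] |d|mm 45.0
(-28, -148, 100) 45 [ 0.601 -0.001  0.1  ] off [-0.378, 0.468, -0.068] turn [0.002, -0.009, -0.333] |d|mm 121.0
```

```bash
python3 -m pendant '{"offset":[[-0.1,0.06,-0.04],[-0.18,0.12,-0.07],[-0.28,0.3,-0.07],[-0.38,0.47,-0.07],[-0.38,0.47,-0.07]],"turn":[[0,-0.01,-0.17],[0,-0.01,-0.33],[0,-0.01,-0.33],[0,-0.01,-0.33],[0,-0.01,-0.33]]}'; python3 - <<'E'
from h import *
print(manip.get_obs()['joint_pos'])
plan(((-28,-91,44),45),((-28,-73,61),45))
for n in("side","top"):
    im,d=manip.camera(n); cv2.imwrite(f'pics/{n}1.png',cv2.resize(im[80:280,140:420],None,fx=2.5,fy=2.5)[:,:,::-1])
E
```

```text
clock: 2.85
position: [0.6004, 0.0022, 0.098]
ee_rot: [0.197, 0.678, -0.342, -0.62]
ft_force: [-0.1, -0.3, 0.9]
grip_width: 0.003
[-0.07442798  0.73885333  0.51320974  1.48825465 -0.93611539  1.61565923
  2.47248409]
t 2.85 fix mm [ -28.5 -145.1   98. ] F [-0.1 -0.3  0.9]
(-28, -91, 44) 45 [0.589 0.055 0.044] off [0.0, 0.382, -0.004] turn [-0.005, 0.0, -0.001] |d|mm 76.0
(-28, -73, 61) 45 [0.585 0.073 0.061] off [0.124, 0.386, -0.004] turn [-0.005, 0.0, -0.001] |d|mm 81.0
```

View pics/side1.png

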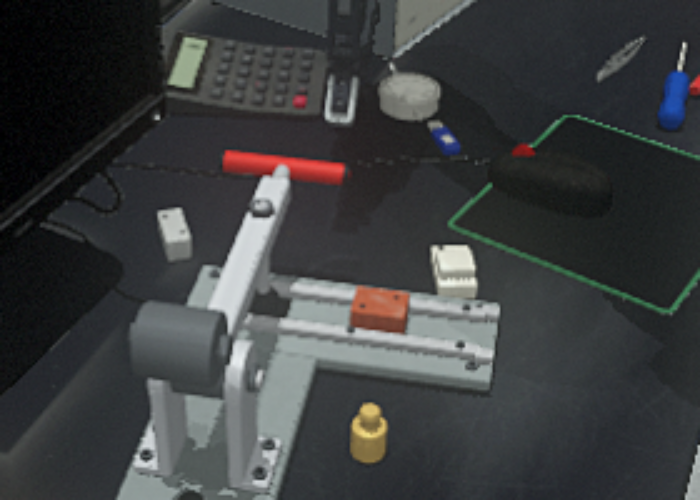

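The fingertips are at crop (340,110), behind and outboard of the bar's right half at crop (225–345, 167), as intended. Next I slide in under the bar and touch it.

```bash
python3 -m pendant '{"offset":[[0,0.19,0],[0,0.38,0],[0,0.38,0],[0.06,0.385,0],[0.12,0.385,0],[0.16,0.385,0],[0.16,0.385,0]],"turn":[[0,0,0],[0,0,0],[0,0,0],[0,0,0],[0,0,0],[0,0,0],[0,0,0]]}'; python3 - <<'E'
from h import *
print(manip.get_obs()['joint_pos'])
p=(manip.get_obs()['position']-O)@F*1e3
print('arc (fixture mm):')
for n in("side","top"):
    im,d=manip.camera(n); cv2.imwrite(f'pics/{n}2.png',cv2.resize(im[80:280,140:420],None,fx=2.5,fy=2.5)[:,:,::-1])
plan(*[((-28,p[1]+235*(1-np.cos(t)),p[2]+235*np.sin(t)),None) for t in(.15,.3,.45,.6,.75,.9,1.05,1.15)])
E
```

```text
clock: 3.82
position: [0.5879, 0.0699, 0.0707]
ee_rot: [0.204, 0.679, -0.341, -0.617]
ft_force: [5.0, -19.0, -1.3]
grip_width: -0.003
[-0.17166071  0.69763353  0.48487135  1.60868633 -0.97217012  1.48425834
  2.45790733]
arc (fixture mm):
t 3.92 fix mm [-26.  -76.3  70.4] F [  5.7 -18.5  -0.9]
(-28, np.float64(-73.66541715930111), np.float64(105.82796278209679)) None [0.585 0.072 0.106] off [0.133, -0.118, 0.009] turn [0.0, 0.0, 0.0] |d|mm 36.0
(-28, np.float64(-65.80828878884859), np.float64(140.15725021621577)) None [0.584 0.08  0.14 ] off [0.281, -0.213, 0.008] turn [0.0, 0.0, 0.0] |d|mm 71.0
(-28, np.float64(-52.909282897210254), np.float64(172.92690216694007)) None [0.581 0.092 0.173] off [0.442, -0.285, 0.007] turn [0.0, 0.0, 0.0] |d|mm 105.0
(-28, np.float64(-35.25808334810559), np.float64(203.4009828986343)) None [0.577 0.11  0.203] off [0.611, -0.333, 0.007] turn [0.0, 0.0, 0.0] |d|mm 139.0
(-28, np.float64(-13.251098029679099), np.float64(230.8951102562845)) None [0.572 0.131 0.231] off [0.786, -0.354, 0.007] turn [0.0, 0.0, 0.0] |d|mm 172.0
(-28, np.float64(12.617443612062686), np.float64(254.79182541325957)) None [0.567 0.156 0.255] off [0.962, -0.349, 0.006] turn [0.0, 0.0, 0.0] |d|mm 205.0
(-28, np.float64(41.766589901112965), np.float64(274.554459665395)) None [0.56  0.185 0.275] off [1.136, -0.318, 0.007] turn [0.0, 0.0, 0.0] |d|mm 236.0
(-28, np.float64(62.70123754789181), np.float64(285.2095276120234)) None [0.556 0.205 0.285] off [1.248, -0.283, 0.007] turn [0.0, 0.0, 0.0] |d|mm 256.0
```

View pics/side2.png

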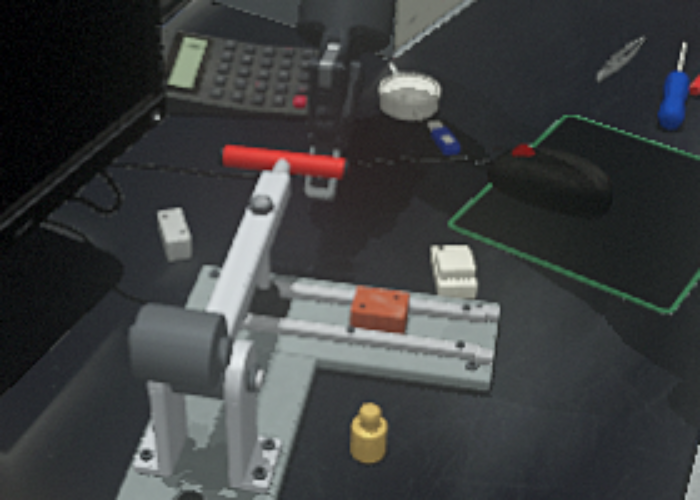

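The tips are under the bar's right half, about 20 mm past it, and the bar has lifted slightly. Contact force is mostly horizontal. Now I follow the arc.

```bash
python3 -m pendant '{"offset":[[0.06,-0.07,0],[0.13,-0.13,0],[0.2,-0.17,0],[0.28,-0.215,0],[0.36,-0.25,0],[0.44,-0.285,0],[0.525,-0.31,0],[0.61,-0.333,0]],"turn":[[0,0,0],[0,0,0],[0,0,0],[0,0,0],[0,0,0],[0,0,0],[0,0,0],[0,0,0]]}'; python3 - <<'E'
from h import *
print(manip.get_obs()['joint_pos'])
plan(*[((-28,-76.3+235*(1-np.cos(t)),70.4+235*np.sin(t)),None) for t in(.6,.75,.9,1.05,1.15)])
for n in("side",):
    im,d=manip.camera(n); cv2.imwrite(f'pics/{n}3.png',cv2.resize(im[0:280,140:420],None,fx=2,fy=2)[:,:,::-1])
E
```

```text
clock: 4.92
position: [0.5782, 0.1106, 0.2043]
ee_rot: [0.204, 0.679, -0.341, -0.617]
ft_force: [0.0, -0.9, -1.5]
grip_width: -0.003
[-0.26652691  0.49277647  0.51782004  1.58839558 -0.91357139  1.57971147
  2.24772424]
t 4.92 fix mm [-26.7 -34.4 204.3] F [ 0.  -0.9 -1.5]
(-28, np.float64(-35.2538695037744), np.float64(203.09098124783333)) None [0.577 0.11  0.203] off [-0.007, 0.001, 0.006] turn [0.0, 0.0, 0.0] |d|mm 2.0
(-28, np.float64(-13.24688418534791), np.float64(230.58510860548353)) None [0.572 0.131 0.231] off [0.168, -0.02, 0.006] turn [0.0, 0.0, 0.0] |d|mm 34.0
(-28, np.float64(12.621657456393876), np.float64(254.48182376245862)) None [0.567 0.156 0.254] off [0.344, -0.015, 0.006] turn [0.0, 0.0, 0.0] |d|mm 69.0
(-28, np.float64(41.770803745444155), np.float64(274.244458014594)) None [0.56  0.185 0.274] off [0.517, 0.016, 0.006] turn [0.0, 0.0, 0.0] |d|mm 103.0
(-28, np.float64(62.705451392223), np.float64(284.8995259612225)) None [0.556 0.205 0.285] off [0.629, 0.051, 0.006] turn [0.0, 0.0, 0.0] |d|mm 126.0
```

View pics/side3.png

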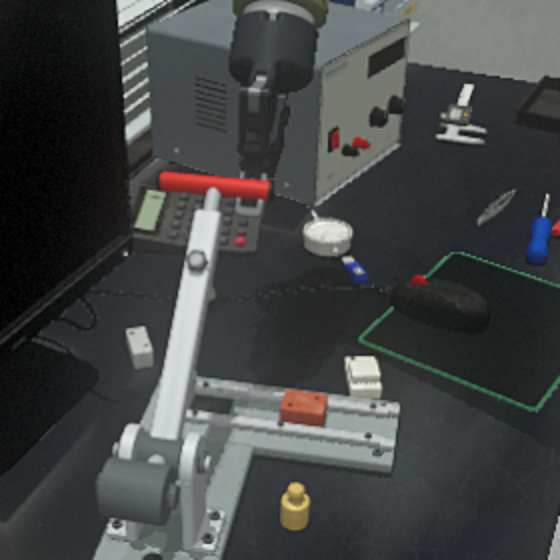

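Works well: the bar has risen to about 0.6 rad and still rests on the fingers at (215,190). Now to about 1.15 rad.

```bash
python3 -m pendant '{"offset":[[0.08,-0.012,0],[0.168,-0.02,0],[0.256,-0.02,0],[0.344,-0.015,0],[0.43,0,0],[0.517,0.016,0],[0.6,0.03,0],[0.65,0.04,0],[0.65,0.04,0]],"turn":[[0,0,0],[0,0,0],[0,0,0],[0,0,0],[0,0,0],[0,0,0],[0,0,0],[0,0,0],[0,0,0]]}'; python3 - <<'E'
from h import *
plan(((-40,-40,290),None),((-150,-40,240),20),((-165,0,180),0))
for n in("side",):
    im,d=manip.camera(n); cv2.imwrite(f'pics/{n}4.png',cv2.resize(im[0:280,140:420],None,fx=2,fy=2)[:,:,::-1])
E
```

```text
clock: 6.1
position: [0.5566, 0.2088, 0.2921]
ee_rot: [0.203, 0.681, -0.341, -0.615]
ft_force: [-0.5, 0.1, -0.4]
grip_width: -0.001
t 6.1 fix mm [-26.6  66.1 292.1] F [-0.5  0.1 -0.4]
(-40, -40, 290) None [0.566 0.102 0.29 ] off [-0.386, -0.364, 0.066] turn [0.0, 0.0, 0.0] |d|mm 107.0
(-150, -40, 240) 20 [0.459 0.078 0.24 ] off [-0.558, -0.19, 0.619] turn [0.011, 0.005, 0.542] |d|mm 171.0
(-165, 0, 180) 0 [0.436 0.114 0.18 ] off [-0.624, 0.164, 0.697] turn [0.012, 0.003, 0.986] |d|mm 190.0
```

View pics/side4.png

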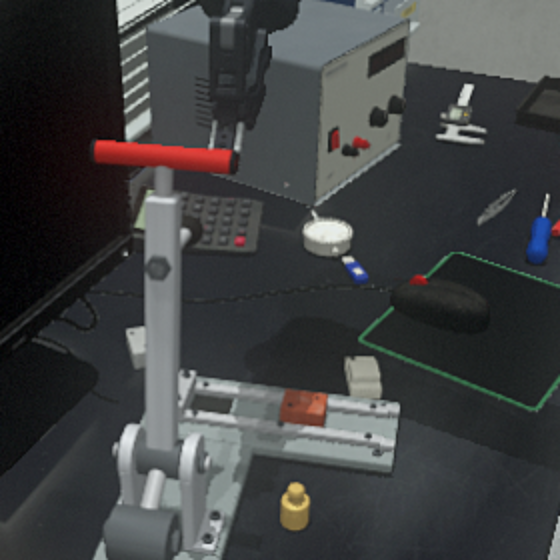

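The arm is past balance and clear of the fingers, swinging on. I back off towards -y, then go above the lane behind the block.

```bash
python3 -m pendant '{"offset":[[-0.2,-0.18,0.03],[-0.386,-0.364,0.07],[-0.48,-0.28,0.34],[-0.558,-0.19,0.62],[-0.59,0,0.66],[-0.62,0.16,0.69],[-0.62,0.16,0.69],[-0.62,0.16,0.69]],"turn":[[0,0,0],[0,0,0],[0,0,0.2],[0,0,0.4],[0,0,0.6],[0,0,0.8],[0.01,0,0.986],[0.01,0,0.986]]}'; python3 - <<'E'
from h import *
print(manip.get_obs()['joint_pos'])
im,d=manip.camera("top")
for c in blobs(mask(im,172,14)):
    r=cv2.minAreaRect(c);print(np.round(r[0],1),np.round(r[1],1),(((ray("top",r[0],.038)-O)@F)*1e3).round(1))
plan(((-155,0,60),0),((-155,0,28),0))
cv2.imwrite('pics/top5.png',cv2.resize(im[60:300,120:400],None,fx=2.5,fy=2.5)[:,:,::-1])
E
```

```text
clock: 7.15
position: [0.4364, 0.1158, 0.1806]
ee_rot: [0.442, 0.553, -0.552, -0.441]
ft_force: [1.2, -0.4, -0.4]
grip_width: -0.001
[-0.71129903 -0.03201363  0.34658596  1.98282313  0.01273392  1.18790701
  1.42426952]
[294.1 230.6] [20.1  7.3] [[-89.9   9.2  38. ]]
[141.3 175.2] [67.3 12.9] [[ 96.1 277.8  38. ]]
t 7.2 fix mm [-164.    -0.2  180.6] F [ 0.6 -0.6 -0.5]
(-155, 0, 60) 0 [0.445 0.116 0.06 ] off [0.0, 0.603, -0.044] turn [0.001, 0.002, 0.002] |d|mm 121.0
(-155, 0, 28) 0 [0.445 0.116 0.028] off [-0.0, 0.763, -0.044] turn [0.001, 0.002, 0.002] |d|mm 153.0
```

View pics/top5.png

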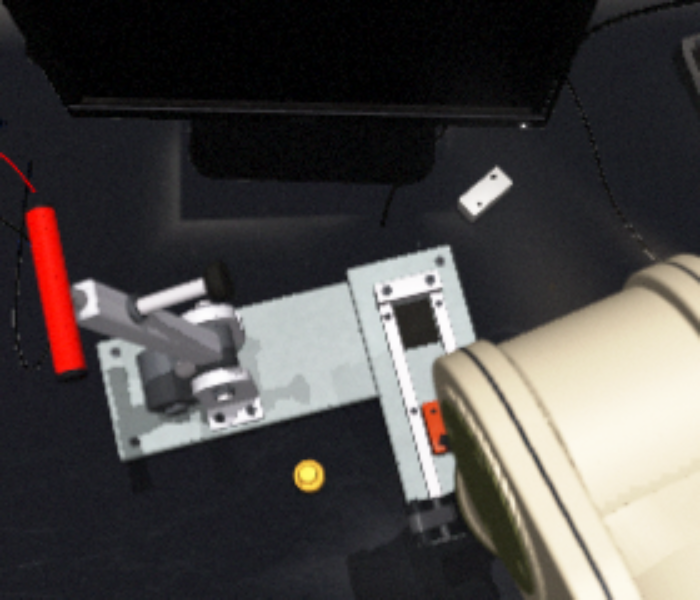

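The arm leans back on its buffer, with the bar at crop (60,290). The block at crop (435,428) has not moved, and the fingers are over the lane mouth. Next I descend behind the block.

```bash
python3 -m pendant '{"offset":[[0,0.2,-0.02],[0,0.4,-0.04],[0,0.6,-0.04],[0,0.7,-0.04],[0,0.76,-0.04],[0,0.76,-0.04]],"turn":[[0,0,0],[0,0,0],[0,0,0],[0,0,0],[0,0,0],[0,0,0]]}'; python3 - <<'E'
from h import *
plan(((-140,0,28),0),((-120,0,28),0),((-31,0,28),0))
im,d=manip.camera("side"); cv2.imwrite('pics/side6.png',cv2.resize(im[150:300,170:380],None,fx=3.5,fy=3.5)[:,:,::-1])
E
```

```text
clock: 7.95
position: [0.4448, 0.1151, 0.0283]
ee_rot: [0.442, 0.552, -0.551, -0.443]
ft_force: [0.6, -0.1, 0.8]
grip_width: -0.003
t 7.95 fix mm [-156.    -1.2   28.3] F [ 0.6 -0.1  0.8]
(-140, 0, 28) 0 [0.46  0.12  0.028] off [0.006, 0.002, -0.08] turn [0.0, -0.001, 0.002] |d|mm 16.0
(-120, 0, 28) 0 [0.48  0.124 0.028] off [0.006, 0.002, -0.18] turn [0.0, -0.001, 0.002] |d|mm 36.0
(-31, 0, 28) 0 [0.567 0.143 0.028] off [0.006, 0.002, -0.625] turn [0.0, -0.001, 0.002] |d|mm 125.0
```

View pics/side6.png

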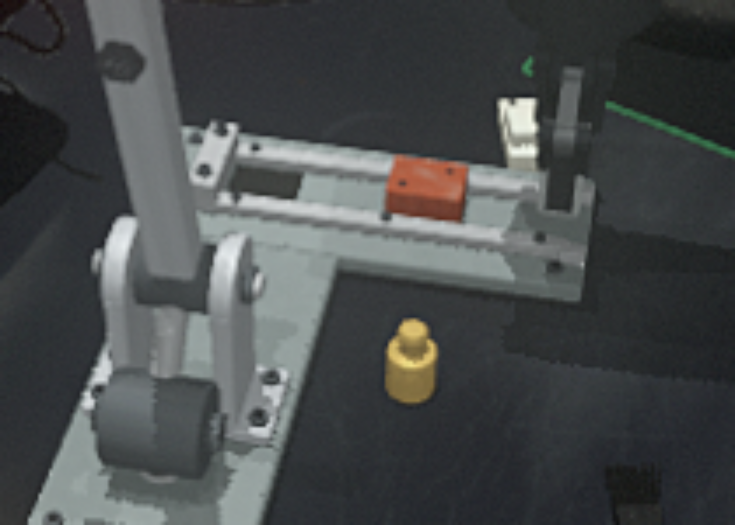

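The fingertips sit over the lane at crop (565,200), level with the block at (427,187), and the arm is still raised. Now I push most of the way.

```bash
python3 -m pendant '{"offset":[[0,0,-0.06],[0,0,-0.12],[0,0,-0.17],[0,0,-0.22],[0,0,-0.27],[0,0,-0.32],[0,0,-0.37],[0,0,-0.42],[0,0,-0.47],[0,0,-0.52],[0,0,-0.55],[0,0,-0.55]],"turn":[[0,0,0],[0,0,0],[0,0,0],[0,0,0],[0,0,0],[0,0,0],[0,0,0],[0,0,0],[0,0,0],[0,0,0],[0,0,0],[0,0,0]]}'; python3 - <<'E'
from h import *
plan(((-31,0,28),0))
im,d=manip.camera("side"); cv2.imwrite('pics/side7.png',cv2.resize(im[150:300,170:380],None,fx=3.5,fy=3.5)[:,:,::-1])
E
```

```text
clock: 9.5
position: [0.5529, 0.1394, 0.0291]
ee_rot: [0.442, 0.552, -0.551, -0.443]
ft_force: [-0.4, -0.4, -0.4]
grip_width: -0.002
t 9.5 fix mm [-45.1  -0.8  29.1] F [-0.4 -0.4 -0.4]
(-31, 0, 28) 0 [0.567 0.143 0.028] off [0.004, 0.006, -0.071] turn [0.002, 0.0, 0.002] |d|mm 14.0
```

View pics/side7.png

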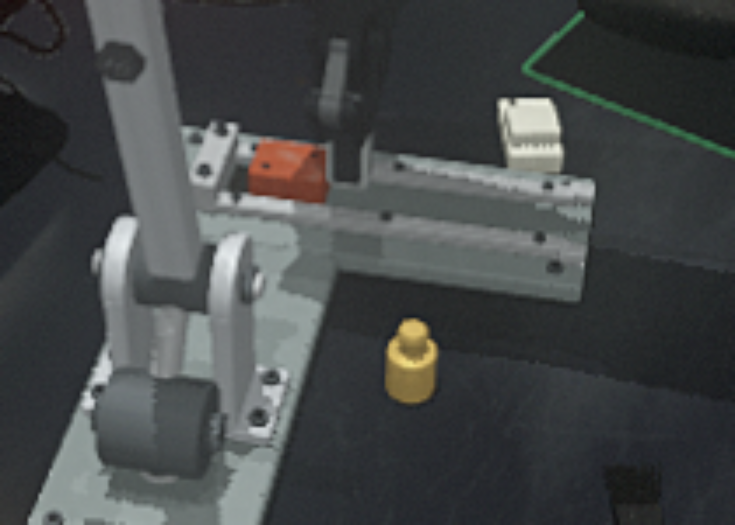

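The block is upright with about 14 mm left to the stop (crop x 250 against about 225). I creep in and watch the force.

```bash
python3 -m pendant '{"offset":[[0,0,-0.02],[0,0,-0.04],[0,0,-0.055],[0,0,-0.07],[0,0,-0.08],[0,0,-0.08]],"turn":[[0,0,0],[0,0,0],[0,0,0],[0,0,0],[0,0,0],[0,0,0]]}'; python3 - <<'E'
from h import *
plan(((-31,0,28),0))
E
```

```text
clock: 10.3
position: [0.5682, 0.1428, 0.029]
ee_rot: [0.442, 0.552, -0.551, -0.443]
ft_force: [-0.9, -0.2, -0.4]
grip_width: 0.003
t 10.3 fix mm [-29.5  -0.8  29. ] F [-0.9 -0.2 -0.4]
(-31, 0, 28) 0 [0.567 0.143 0.028] off [0.004, 0.005, 0.007] turn [0.001, 0.0, 0.002] |d|mm 2.0
```

No contact with the stop yet, so I go on in small steps.

```bash
python3 -m pendant '{"offset":[[0,0,-0.01],[0,0,-0.02],[0,0,-0.02],[0,0,-0.02]],"turn":[[0,0,0],[0,0,0],[0,0,0],[0,0,0]]}'; python3 - <<'E'
from h import *
plan(((-31,0,28),0))
im,d=manip.camera("side"); cv2.imwrite('pics/side8.png',cv2.resize(im[165:235,190:310],None,fx=6,fy=6)[:,:,::-1])
E
```

```text
clock: 10.8
position: [0.5684, 0.1429, 0.0286]
ee_rot: [-0.44, -0.55, 0.553, 0.445]
ft_force: [-18.7, -3.7, 14.8]
grip_width: 0.001
t 10.8 fix mm [-29.3  -0.8  28.6] F [-18.7  -3.7  14.8]
(-31, 0, 28) 0 [0.567 0.143 0.028] off [0.004, 0.003, 0.009] turn [-0.009, 0.0, 0.002] |d|mm 2.0
```

View pics/side8.png

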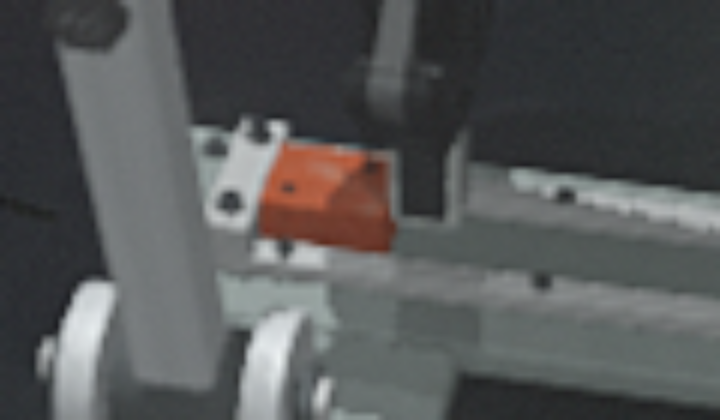

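The tool is blocked at 19 N with no visible gap between block and stop (crop x≈265). I back off, lift clear, and check.

```bash
python3 -m pendant '{"offset":[[0,0,0.05],[0,0,0.15],[0,-0.02,0.3],[0,-0.2,0.45],[0,-0.4,0.6],[0.0,-0.6,0.75],[0,-0.6,0.85],[0,-0.6,0.85]],"turn":[[0,0,0],[0,0,0],[0,0,0],[0,0,0],[0,0,0],[0,0,0],[0,0,0],[0,0,0]]}'; python3 - <<'E'
from h import *
plan()
for n in("top","side"):
    im,d=manip.camera(n)
    for c in blobs(mask(im,172,14)):
        r=cv2.minAreaRect(c);print(n,np.round(r[0],1),np.round(r[1],1),(((ray(n,r[0],.038)-O)@F)*1e3).round(1))
    k=im[120:300,150:390] if n=="top" else im[60:260,150:390]
    cv2.imwrite(f'pics/{n}9.png',cv2.resize(k,None,fx=3,fy=3)[:,:,::-1])
E
```

```text
clock: 11.85
position: [0.4028, 0.1061, 0.1502]
ee_rot: [-0.44, -0.551, 0.552, 0.445]
ft_force: [0.2, 0.4, -1.2]
grip_width: -0.0
t 11.85 fix mm [-198.9   -0.9  150.2] F [ 0.2  0.4 -1.2]
top [286.3 187.7] [20.4 15.3] [[-2.6  1.2 38. ]]
top [141.3 175.3] [67.1 12.9] [[ 95.9 277.8  38. ]]
side [241.3 194.8] [14.   9.8] [[ 6.6  2.2 38. ]]
side [435.9 125.7] [ 5.7 16.5] [[-374.7 -335.4   38. ]]
side [197.3 117.4] [77.  13.9] [[ 173.4 -261.    38. ]]
side [420.5 112. ] [ 4.9 13.4] [[-343.  -394.4   38. ]]
```

View pics/top9.png

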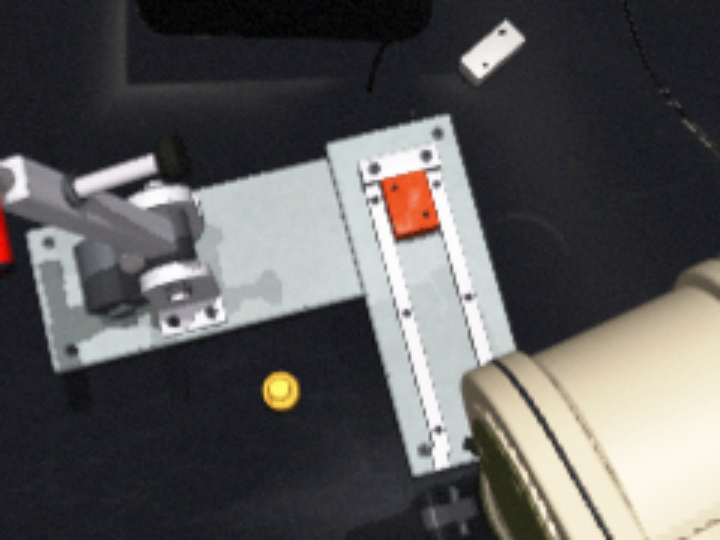

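Top view: the block sits flush against the stop at crop (410,205), the arm is leaning back, and the other pieces are in place. The viewer refused the last picture, so I check the seat numerically with a profile along the lane.

```bash
python3 - <<'E'
from h import *
im,_=manip.camera("top");m=manip.camera_model("top")
for y in(-6,6):
  for x in range(-26,34,2):
    X=O+F@np.array([x,y,37])/1e3
    uv,_=cv2.projectPoints(X.reshape(1,1,3),cv2.Rodrigues(m['R'])[0],m['t'],m['intrinsics'],np.array([m['k1'],0,0,0,0.]))
    u,v=uv.ravel(); print(y,x,round(u,1),round(v,1),cv2.getRectSubPix(im,(1,1),(float(u),float(v))).ravel())
E
```

```text
-6 -26 292.8 197.9 [134 132 134]
-6 -24 292.6 197.0 [85 54 49]
-6 -22 292.3 196.0 [81 25  9]
-6 -20 292.0 195.1 [202  66  24]
-6 -18 291.8 194.1 [234  87  36]
-6 -16 291.5 193.2 [238  90  39]
-6 -14 291.2 192.3 [192  72  37]
-6 -12 291.0 191.3 [122  51  35]
-6 -10 290.7 190.4 [172  67  39]
-6 -8 290.4 189.4 [226  88  46]
-6 -6 290.2 188.5 [240  94  47]
-6 -4 289.9 187.6 [239  95  45]
-6 -2 289.6 186.6 [239  99  52]
-6 0 289.4 185.7 [240 108  65]
-6 2 289.1 184.7 [239 118  76]
-6 4 288.8 183.8 [238 121  77]
-6 6 288.6 182.9 [238 112  68]
-6 8 288.3 181.9 [239  99  54]
-6 10 288.0 181.0 [238  91  44]
-6 12 287.8 180.1 [236  88  39]
-6 14 287.5 179.1 [236  86  35]
-6 16 287.2 178.2 [236  93  43]
-6 18 287.0 177.3 [226 121  91]
-6 20 286.7 176.4 [240 207 199]
-6 22 286.5 175.4 [252 250 250]
-6 24 286.2 174.5 [253 252 253]
-6 26 285.9 173.6 [252 251 252]
-6 28 285.7 172.7 [252 250 251]
-6 30 285.4 171.7 [251 250 251]
-6 32 285.1 170.8 [246 244 246]
6 -26 287.0 199.4 [113 111 108]
6 -24 286.8 198.5 [86 53 45]
6 -22 286.5 197.5 [116  43  22]
6 -20 286.2 196.6 [185  80  47]
6 -18 286.0 195.6 [231 125  90]
6 -16 285.7 194.7 [238 127  90]
6 -14 285.4 193.7 [238 114  74]
6 -12 285.2 192.8 [239 106  65]
6 -10 284.9 191.8 [238 101  59]
6 -8 284.6 190.9 [237 101  59]
6 -6 284.4 190.0 [236  91  45]
6 -4 284.1 189.0 [237  90  43]
6 -2 283.9 188.1 [234  83  36]
6 0 283.6 187.1 [234  85  37]
6 2 283.3 186.2 [233  84  35]
6 4 283.1 185.3 [231  82  35]
6 6 282.8 184.3 [232  82  34]
6 8 282.5 183.4 [225  79  33]
6 10 282.3 182.5 [192  70  35]
6 12 282.0 181.5 [182  66  36]
6 14 281.8 180.6 [215  77  38]
6 16 281.5 179.7 [232  84  37]
6 18 281.2 178.7 [233 113  77]
6 20 281.0 177.8 [243 231 231]
6 22 280.7 176.9 [253 252 252]
6 24 280.5 176.0 [253 252 252]
6 26 280.2 175.0 [252 250 252]
6 28 279.9 174.1 [251 250 251]
6 30 279.7 173.2 [251 249 250]
6 32 279.4 172.3 [250 248 249]
```

The orange runs straight into the steel at x ≈ 19 mm with no dark gap, and the block's rear edge is at about -20 mm. The block is home, so I hand in.

```bash
python3 -c "
from workcell import manip
print(manip.get_obs()['ft_force']);print(manip.hand_in())"
```

```text
[ 0.33200556 -0.50215742 -0.17124514]
the job is handed in; nothing more can be done
None
```

The hold-down arm is raised on its rear buffer, the orange block is pushed home against the end stop, and the job is handed in. The arm clock read 11.85 s after the last move, well under the 48 s limit. No verdict was reported.

**Arm:** I pushed the grip bar up from below with the shut fingertips tilted 45°, following its arc until it swung over by itself. The top view after the push shows it still leaning back. I judged this from pictures, as I had no angle reading.

**Block:** I pushed it along the lane until the stop blocked it at about 19 N. A colour profile along the lane shows orange meeting steel at x ≈ 19–20 mm with no dark gap, and the rear edge at about -20 mm.

**Robot and other pieces:** The gripper was lifted clear, with residual force below 1 N. The brass weight and steel block looked in place in the last top view. The white block was hidden behind the robot arm there; I last saw it standing where it started during the push.

**Checks that disagreed or failed:**
- The block-centre estimates scattered: -2.6 mm from the top view and +6.6 mm from the side view. Both came from plain blob centres, and the side blob was only part of the block, so I trusted the gap profile instead.
- While the tool was blocked there was also about 15 N upward on it, which I did not explain; it was gone after backing off.
- The final side picture was refused because I had reached the viewer's 12-picture limit.

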